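# Clip the blue temperature logger onto the blue post of the steriliser load tray

### The arm

A 6-joint arm with a two-finger parallel gripper is mounted at the origin on the work surface. World frame = base frame: x ahead of the robot, y to its left, z up, the work surface at z = 0. Lengths are in m, angles in rad, forces in N, time in s.
With the tool pointing down it reaches from about 0.25 to 0.775 m from the base axis. Payload 4 kg.
Tool frame: the origin (TCP) lies midway between the tips of the shut fingers; the grasp point (between the pads) lies tcp_to_grasp behind it (tcp_to_grasp is the distance from the TCP to the grasp point, in m); x points along the fingers, y is the direction in which the jaws open and shut, and the axes are right-handed (so a half turn about x gives the same grasp; the last joint's range is limited). The gripper opens to 85 mm and grips with 20 to 120 N. Pads are 22 mm wide; open, the fingers measure 114 mm over their backs; the gripper's body (76 mm by 85 mm) begins 54 mm behind the grasp point. The pads swing forward as they close: fully open they stand 13 mm farther back than shut.
Start: joints at [-1.386, 0.087, 1.371, -0, 1.684, -0.103], TCP at [0.156, -0.527, 0.231] pointing down, gripper open.
Joint ranges: [-3.1, 3.1], [-0.76, 2.03], [0.27, 2.55], [-1.08, 4.22], [0.17, 2.65], [-2.57, 2.57]. Speed limits (rad/s): [2.79, 2.79, 3.14, 3.14, 3.14, 3.14].

### API

Orientations are given as a rotation vector (axis times angle).
In Python, from cell import read_state, capture, camera_info, job_done, tcp_to_grasp gives the robot as it stands. The module is installed in compiled form; this text tells all that it offers.
- The arm moves only by the tool step_arm, never from a script. Its arguments are lists of equal length, an entry for each row: "offset": the shift along the tool's x, y, z normalised to -1 to 1, where 1 is 0.15 m, a list of three; "twist": the turn, a rotation vector about the tool's x, y, z normalised to -1 to 1, where 1 is pi rad, a list of three; "jaw": the opening, from 0 (shut) to 1 (fully open). A call has 1 to 20 rows; each row shifts and turns the commanded pose from where the row before left it, along the tool's axes as they then stand; what a row does not reach is not made up. A row lasts 1/8 s, in which the tool goes at most 62.5 mm and 10.7 degrees, less where a joint would pass 70% of its speed; a pose out of reach is approached as far as the arm can. A call with a number of a shift or a turn outside -1 to 1 is refused whole. A call with a gripper value outside its range is refused whole. The fingers move at their own pace and stop on an object; "grip_force" is the grip in N (left out, the last holds). Time passes only in rows, so rows that do not move let the fingers close. It gives the time, the measured TCP pose, the force and the opening at its end, in the units of the state.
- read_state(): the state, without advancing time (a new reading comes with each control period).
- capture(name): name is "scene" or "top" or "wrist"; returns the picture (480x640x3 uint8, red, green, blue); there is no depth.
- camera_info(name): a dict with "intrinsics" (3x3 intrinsics, pixels), "eye" and "attitude" of the camera in the world; the wrist camera has in their place "T_tool_cam" (4x4, takes a point from camera to tool coordinates, whose origin is the TCP and whose axes are the tool frame's). Camera axes: x right, y up, looking along -z (the intrinsics and any distortion apply to the point x, -y, -z); pixel columns grow to the right and rows downward; lengths in m; the calibration is good to about 2 mm. A picture is of the moment at which its call begins: read the wrist's pose just before it. camera_info takes no time and is no camera call.
- job_done(): hands the job in, once; it reports no verdict.
The state is a dict: "t": time; "joints": joint angles; "joint_velocities": joint speeds; "joint_efforts": joint torques, N m; "position": TCP position; "ee_rot": TCP orientation; "contact_force": force on the tool from outside, world axes, zero at the start; "torque": the same for the moment, N m; "width": opening from 0.0 (shut) to 1.0 (fully open).
Only numpy, scipy, OpenCV 4.12 (cv2) and the standard library are available. Lean on these libraries where they do the work, as an engineer would, in place of code of your own. Each camera call takes 0.05 s, during which the arm holds its last target. There are 200 camera calls.

### The job

Clip the blue temperature logger onto the blue post of the aluminium steriliser tray: press its sprung black plunger so that the steel hook comes well out, lower the logger with the post between hook and nose until it stands on the tray, then let the plunger spring back so that the hook clamps the post. Leave the logger clamped there, standing level on the tray.

Things in the scene. Friction and masses are not known exactly. Their poses are not given: they have to be found in the camera images.
- logger: Clip-on wireless logger, blue plastic frame, about 160 g (the orange one is a bystander). Origin: underside, below the back plate's front face; x forward to the hook, y left, z up. In mm: back plate x -6 to 0, 52 wide, 48 high; then an open window for a finger, x 0 to 48, y -20 to 20, between side rails z 16 to 40; then nose plate x 48 to 58, 52 wide, 54 high. It stands on the two plates.
- plunger (a joint): How far the black plunger is pressed, m: 0 = out, 0.032 = fully in; it carries the steel hook forward by as much. Spring 4 N at 0, 9 N fully in. The cap, 30 mm square, is behind the back plate: rear face at logger x = -62 mm at 0. The hook's cross bar is ahead of the nose: y -20 to 25, z 21 to 35 mm, 6 thick, on a rod at y = 22.5; gap to the nose = this + 1 mm. Reads 0.011 when a post is clamped.
- grip (a point): Where to squeeze the logger from above, fingers closing along its x with about 25 N: one finger behind the black cap, the other down in the window, against the back plate's front face. This point lies midway between those two faces with the plunger out (logger x -31, y 0, z 28 mm); they are 62 mm apart at rest, 30 mm fully pressed. The squeeze both presses the plunger and holds the logger.
- catch (a point): Point fixed in the logger's frame, x 74.5, y 0, z 28 mm: the middle of the gap between nose and hook when the plunger is fully pressed (gap 33 mm along x). Lower the logger with this point over the post's axis. When released, the spring draws nose and hook together onto the post, whose axis then lies near x = 64 mm.
- post_blue: The right post: upright, round, 12 mm diameter, 52 mm high, lower part steel, upper part blue, with a thin 44 mm blue disc at its foot. Fixed on the tray; origin at its foot, on the tray's top. Equal orange and green posts beside it, in the same row 85 mm apart, are bystanders; the colours change places.
- tray: Fixed flat perforated aluminium tray, 220 (x) by 280 (y) by 6 mm, origin under its centre, z up; its top is 6 mm above the bench. The posts stand in one row along y, 60 mm from its centre towards its +x (away from the robot), leaving room for the logger on the near side of the row, pointing along the tray's +x.

How it is judged:
On the way, in this order (a step that is already met when the one before it is completed fails the run):
1. the hook is well out (plunger pressed more than 20 mm) with the blue post not yet in its gap (value of joint plunger above 0.02 m and horizontal distance between logger and post_blue above 0.1 m), for 0.1 s.
2. the hook is well out and the blue post stands between nose and hook, the logger lowered to within 15 mm of the tray (value of joint plunger above 0.02 m and x of post_blue in the frame of logger between 0.056 and 0.096 m and y of post_blue in the frame of logger between -0.026 and 0.019 m and z of logger in the frame of tray below 0.021 m), for 0.1 s.
At the end, for the whole second after the job is handed in: The hook has sprung back onto the blue post and clamps it (plunger at 7 to 18 mm, post between hook and nose: logger frame x 55 to 75 mm, y -26 to 19 mm, contact force over 1 N); the logger stands on the tray (underside within 10 mm of its top), level within 11 degrees, at rest (value of joint plunger between 0.007 and 0.018 m and x of post_blue in the frame of logger between 0.055 and 0.075 m and y of post_blue in the frame of logger between -0.026 and 0.019 m and contact force between logger and post_blue above 1 N and z of logger in the frame of tray between 0 and 0.016 m and angle between logger's own z axis and vertical below 0.2 rad and linear speed of logger below 0.02 m/s); the robot touches nothing.
It also fails if it takes over 43 s, if anything falls off the work surface, if the arm or the gripper's body presses on something with over 40 N, if the wrist force passes 120 N, or if a joint passes its speed limit or range.

## Working session

There is one attempt and no reset: what is moved stays moved. The work goes in short steps, Python scripts to look and compute and a tool call to move; the robot and the scene stay as the last step left them, time stands still between calls to the robot, and variables do not carry over. Pictures are saved under pics/ and viewed, on a budget of 10 in all, crops included, one or two more only if the job needs it, and the job is handed in when it is done.

Besides the shell and the picture viewer there is one more tool, called after ">>>" by a JSON object that holds its "op" and its "data", one argument or row to a line. step_arm: Moves the arm, as the interface text tells. Scaled input: -1 to 1 covers 0.15 m each way for a shift and pi rad each way for a turn. Its arguments: {"type":"object","properties":{"offset":{"type":"array","items":{"type":"array","items":{"type":"number"}}},"twist":{"type":"array","items":{"type":"array","items":{"type":"number"}}},"jaw":{"type":"array","items":{"type":"number"}},"grip_force":{"type":"number"}},"required":["offset","twist","jaw"]}

```bash
mkdir -p pics; python3 - <<'E'
from cell import *
import cv2
s=read_state();print(s['t'],s['position'],s['ee_rot'],s['width'],tcp_to_grasp)
for n in("top","scene","wrist"):
    print(n,camera_info(n))
for n in("top","scene"):
    cv2.imwrite(f"pics/{n}0.png",capture(n)[:,:,::-1])
E
```

```text
0.0 [ 0.15601795 -0.52686966  0.23011454] [ 2.06779821  0.30206551 -2.0680283 ] 0.998578179146997 0.0187
top {'intrinsics': array([[561.59449783,   0.        , 312.4859075 ],
       [  0.        , 561.59449783, 240.71838927],
       [  0.        ,   0.        ,   1.        ]]), 'eye': array([0.33599427, 0.08329075, 0.96976779]), 'attitude': array([ 0.13244026, -0.13226226, -1.55013353])}
scene {'intrinsics': array([[502.16656306,   0.        , 322.65834002],
       [  0.        , 502.16656306, 234.49555816],
       [  0.        ,   0.        ,   1.        ]]), 'eye': array([0.99433977, 0.02980787, 0.77209751]), 'attitude': array([0.49775721, 0.43522765, 1.39092428])}
wrist {'intrinsics': array([[332.68479396,   0.        , 322.88648772],
       [  0.        , 332.68479396, 236.22952708],
       [  0.        ,   0.        ,   1.        ]]), 'T_tool_cam': array([[ 8.78146379e-04,  2.65480442e-01, -9.64115846e-01,
        -1.41709433e-01],
       [ 9.99998371e-01, -1.75342880e-03,  4.28002399e-04,
         3.41183650e-04],
       [-1.57688222e-03, -9.64114651e-01, -2.65481550e-01,
        -6.69434268e-02],
       [ 0.00000000e+00,  0.00000000e+00,  0.00000000e+00,
         1.00000000e+00]])}
```

View pics/top0.png

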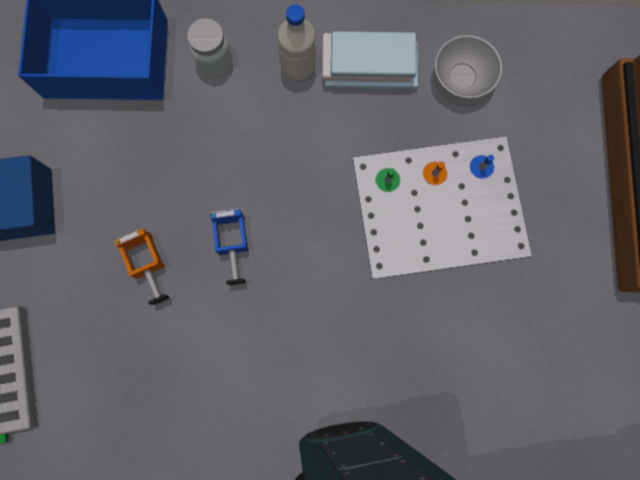

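View pics/scene0.png

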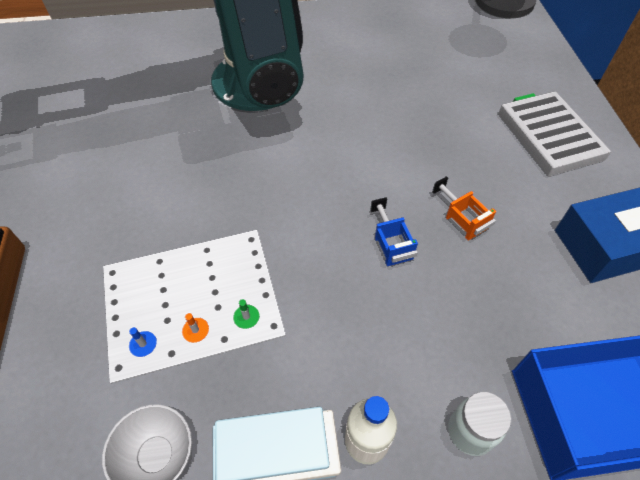

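The top view shows the blue logger at about (229,232), its hook at (226,213) and its cap at (236,282). The blue post's disc is at (482,166), with the tray at about (440,207). The scene view shows the same layout, with the blue post at (140,340) and the logger at (396,240).

```bash
cat > h.py <<'E'
import numpy as np, cv2
from cell import *
from scipy.spatial.transform import Rotation as R
def cam(n,s=None):
    c=camera_info(n)
    if n=="wrist":
        T=c["T_tool_cam"]; Rt=R.from_rotvec(s["ee_rot"]).as_matrix()
        return c["intrinsics"],Rt@T[:3,:3],Rt@T[:3,3]+s["position"]
    return c["intrinsics"],R.from_rotvec(c["attitude"]).as_matrix(),c["eye"]
def onplane(C,uv,z):
    K,Rc,e=C; d=Rc@np.array([(uv[0]-K[0,2])/K[0,0],-(uv[1]-K[1,2])/K[1,1],-1.])
    return e+d*(z-e[2])/d[2]
def proj(C,p):
    K,Rc,e=C; q=Rc.T@(np.asarray(p)-e); return np.array([K[0,2]+K[0,0]*q[0]/-q[2],K[1,2]-K[1,1]*q[1]/-q[2]])
def mask(im,lo,hi): return cv2.inRange(cv2.cvtColor(im,cv2.COLOR_RGB2HSV),lo,hi)
def blobs(m,amin):
    n,l,st,ce=cv2.connectedComponentsWithStats(m)
    return [(st[i],ce[i],(l==i).astype(np.uint8)) for i in range(1,n) if st[i][4]>=amin]
E
python3 - <<'E'
from h import *
np.set_printoptions(precision=4,suppress=True)
for n in("top","scene"):
    im=cv2.imread(f"pics/{n}0.png")[:,:,::-1].copy();C=cam(n)
    print(n)
    for nm,lo,hi in(("blue",(105,150,80),(125,255,255)),("orange",(5,150,80),(20,255,255)),("green",(45,120,60),(80,255,255))):
        for st,ce,m in blobs(mask(im,lo,hi),100):
            if st[4]<2500: print(nm,st,ce,onplane(C,ce,.0065),"z45",onplane(C,ce,.045))
    for st,ce,m in blobs(mask(im,(0,0,0),(180,255,45)),40): 
        if st[4]<400: print("blk",st,ce,onplane(C,ce,.043))
im=cv2.imread("pics/top0.png");a=cv2.resize(im[200:292,190:282],None,fx=6,fy=6,interpolation=2)
im=cv2.imread("pics/scene0.png");b=cv2.resize(im[185:277,360:400+52][:, :40],None,fx=6,fy=6,interpolation=2)
cv2.imwrite("pics/crop1.png",np.hstack([a,b]))
E
```

```text
top
blue [286   5  18  17 252] [294.746   13.0754] [0.9313 0.1251 0.0065] z45 [0.9075 0.1234 0.045 ]
blue [   0  156   34   73 2245] [ 15.6481 192.7399] [0.5774 0.6099 0.0065] z45 [0.5677 0.5888 0.045 ]
blue [471 156  23  22 343] [481.5889 166.414 ] [ 0.6395 -0.2141  0.0065] z45 [ 0.6274 -0.2022  0.045 ]
blue [210 210  37  42 415] [229.3229 233.7422] [0.5102 0.2299 0.0065] z45 [0.5032 0.2241 0.045 ]
orange [619  59  21 228 719] [629.2309 164.5619] [ 0.6474 -0.4775  0.0065] z45 [ 0.635  -0.4551  0.045 ]
orange [423 162  24  23 374] [434.7861 172.7861] [ 0.6264 -0.1305  0.0065] z45 [ 0.6148 -0.122   0.045 ]
orange [114 229  50  49 782] [139.7417 253.7199] [0.4724 0.3836 0.0065] z45 [0.467  0.3716 0.045 ]
green [376 169  23  22 353] [387.3059 179.5864] [ 0.6125 -0.0461  0.0065] z45 [ 0.6014 -0.0409  0.045 ]
blk [227 279  18   6  69] [235.9275 281.6957] [0.4232 0.2101 0.043 ]
blk [149 295  20  10  87] [158.908  299.4138] [0.3919 0.3356 0.043 ]
scene
blue [375 218  43  48 929] [393.4392 238.5339] [0.4935 0.2287 0.0065] z45 [0.5187 0.2187 0.045 ]
blue [130 328  26  29 486] [141.6687 342.70
[... 326 characters left out ...]
0065] z45 [0.4825 0.3644 0.045 ]
orange [  0 227   9  33 136] [  3.2941 239.8015] [ 0.4017 -0.4844  0.0065] z45 [ 0.4315 -0.4585  0.045 ]
orange [182 313  27  29 471] [194.7219 328.758 ] [ 0.6264 -0.1328  0.0065] z45 [ 0.6449 -0.1246  0.045 ]
green [234 300  25  28 427] [245.7096 315.3372] [ 0.6133 -0.0487  0.0065] z45 [ 0.6324 -0.0447  0.045 ]
blk [216   0  24  83 378] [226.1852  36.8836] [-0.1185 -0.0584  0.043 ]
blk [291   0  11  51 257] [296.93    22.1167] [-0.1576  0.1185  0.043 ]
blk [476   0  39  18 244] [493.9344   9.873 ] [-0.1451  0.6251  0.043 ]
blk [433 177  15  16  92] [439.3587 184.3696] [0.4067 0.332  0.043 ]
blk [371 198  16  14 115] [377.8087 203.8   ] [0.4374 0.207  0.043 ]
```

View pics/crop1.png

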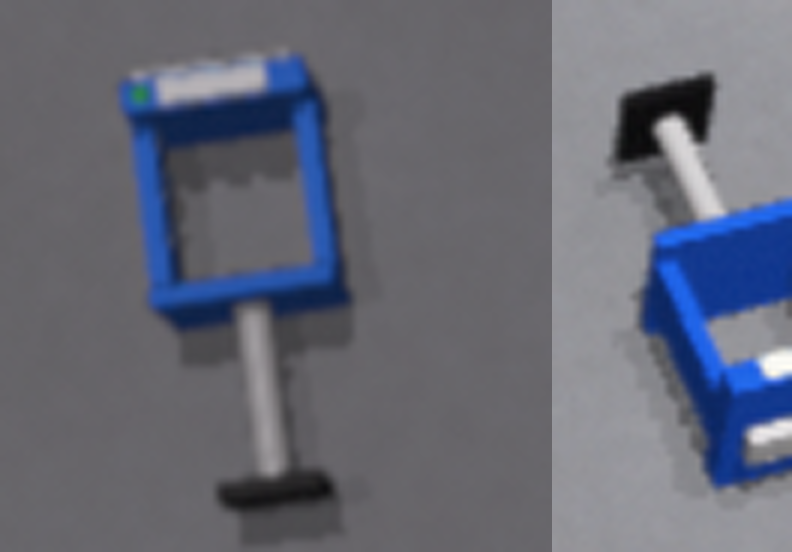

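The crop shows these corners in the top view: nose top face centre at about px (225.8,214.0), back plate top centre at (230.5,247.8), and cap top centre at (235.8,280.3).

```bash
python3 - <<'E'
from h import *
np.set_printoptions(precision=4,suppress=True)
C=cam("top")
n=onplane(C,(225.8,214.0),.054);b=onplane(C,(230.5,247.8),.048);c=onplane(C,(235.8,280.3),.043)
print(n,b,c,np.linalg.norm(n-b),np.linalg.norm(b-c))
d=n-c;yaw=np.arctan2(d[1],d[0]);print("yaw",yaw)
u=np.array([np.cos(yaw),np.sin(yaw)])
o=[n[:2]-.053*u,b[:2]+.003*u,c[:2]+.059*u];print(o);o=np.mean(o,0);g=o-.031*u;print("origin",o,"grip",g)
s=read_state();print(R.from_rotvec(s['ee_rot']).as_matrix())
# discs by convex fit: outermost boundary
E
```

```text
[0.5349 0.23   0.054 ] [0.479  0.2207 0.048 ] [0.4255 0.2104 0.043 ] 0.05703725166628948 0.05466208786429029
yaw 0.1766764290363467
[array([0.4828, 0.2206]), array([0.4819, 0.2212]), array([0.4836, 0.2208])]
origin [0.4828 0.2209] grip [0.4523 0.2154]
[[-0.0004  0.2838 -0.9589]
 [ 0.002  -0.9589 -0.2838]
 [-1.     -0.002  -0.0002]]
```

>>> {"op": "step_arm", "data": {
  "offset": [
    [0.038,-0.299,-0.236],
    [0.038,-0.299,-0.236],
    [0.038,-0.299,-0.236],
    [0.038,-0.299,-0.236],
    [0.038,-0.299,-0.236],
    [0.038,-0.299,-0.236],
    [0.038,-0.299,-0.236],
    [0.038,-0.299,-0.236],
    [0.038,-0.299,-0.236],
    [0.038,-0.299,-0.236],
    [0.038,-0.299,-0.236],
    [0.038,-0.299,-0.236],
    [0.038,-0.299,-0.236],
    [0.038,-0.299,-0.236]
  ],
  "twist": [
    [0,0,0],
    [0,0,0],
    [0,0,0],
    [0,0,0],
    [0,0,0],
    [0,0,0],
    [0,0,0],
    [0,0,0],
    [0,0,0],
    [0,0,0],
    [0,0,0],
    [0,0,0],
    [0,0,0],
    [0,0,0]
  ],
  "jaw": [1,1,1,1,1,1,1,1,1,1,1,1,1,1],
  "grip_force": 28
}}

```text
t: 1.85
position: [0.4532, 0.2172, 0.1508]
ee_rot: [2.066, 0.299, -2.067]
contact_force: [0.1, -0.5, 0.6]
width: 0.997
```

>>> {"op": "step_arm", "data": {
  "offset": [
    [0,0,0],
    [0,0,0],
    [0,0,0],
    [0,0,0],
    [0,0,0],
    [0,0,0],
    [0,0,0],
    [0,0,0],
    [0,0,0],
    [0,0,0]
  ],
  "twist": [
    [-0.0516,0,0],
    [-0.0516,0,0],
    [-0.0516,0,0],
    [-0.0516,0,0],
    [-0.0516,0,0],
    [-0.0516,0,0],
    [-0.0516,0,0],
    [-0.0516,0,0],
    [-0.0516,0,0],
    [0,0,0]
  ],
  "jaw": [1,1,1,1,1,1,1,1,1,1]
}}

```text
t: 3.1
position: [0.4528, 0.2152, 0.1509]
ee_rot: [1.079, 1.287, -1.081]
contact_force: [-0.3, 0.3, 0.7]
width: 1.0
```

```bash
python3 - <<'E'
from h import *
np.set_printoptions(precision=4,suppress=True)
s=read_state();print(s['t'],s['position'],s['joints']);print(R.from_rotvec(s['ee_rot']).as_matrix())
im=capture("wrist");C=cam("wrist",s);np.save("w1.npy",im)
o=np.array([.4828,.2209]);y=.1767;c,sn=np.cos(y),np.sin(y)
W=lambda p:np.array([o[0]+c*p[0]-sn*p[1],o[1]+sn*p[0]+c*p[1],p[2]])
v=im[:,:,::-1].copy()
for p in [(-.062,.015,.043),(-.062,-.015,.043),(-.006,.026,.048),(-.006,-.026,.048),(.058,.026,.054),(.058,-.026,.054)]:
    q=proj(C,W(p));print(q);cv2.circle(v,tuple(int(round(a)) for a in q),3,(0,0,255),1)
cv2.imwrite("pics/w1.png",v)
E
```

```text
3.1 [0.4528 0.2152 0.1509] [ 0.3306  0.0099  1.6115 -0.0001  1.5213  0.1566]
[[-0.0011  0.9849  0.1732]
 [-0.0005  0.1732 -0.9849]
 [-1.     -0.0011  0.0003]]
[282.0453 214.7698]
[283.3273 252.094 ]
[356.2786 201.5072]
[354.5802 267.3865]
[445.5034 202.7845]
[438.9257 270.1019]
```

View pics/w1.png

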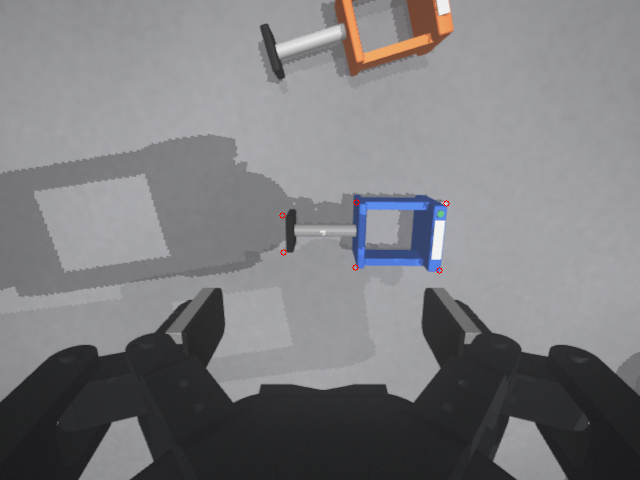

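The wrist view shows the projected corners landing on the logger's frame within about 2 px. The cap rear is about 4 px (3 mm) forward of prediction, and finger clearance covers that. I'll descend and squeeze.

>>> {"op": "step_arm", "data": {
  "offset": [
    [0.2,0,0],
    [0.2,0,0],
    [0.2,0,0],
    [0.12,0,0],
    [0.12,0,0],
    [0.08,0,0],
    [0,0,0],
    [0,0,0]
  ],
  "twist": [
    [0,0,0],
    [0,0,0],
    [0,0,0],
    [0,0,0],
    [0,0,0],
    [0,0,0],
    [0,0,0],
    [0,0,0]
  ],
  "jaw": [1,1,1,1,1,1,1,1]
}}

```text
t: 4.15
position: [0.4537, 0.2155, 0.0142]
ee_rot: [1.08, 1.286, -1.078]
contact_force: [-0.6, -0.1, 1.6]
width: 1.001
```

>>> {"op": "step_arm", "data": {
  "offset": [
    [0,0,0],
    [0,0,0],
    [0,0,0],
    [0,0,0],
    [0,0,0],
    [0,0,0],
    [0,0,0],
    [0,0,0],
    [0,0,0],
    [0,0,0],
    [0,0,0],
    [0,0,0]
  ],
  "twist": [
    [0,0,0],
    [0,0,0],
    [0,0,0],
    [0,0,0],
    [0,0,0],
    [0,0,0],
    [0,0,0],
    [0,0,0],
    [0,0,0],
    [0,0,0],
    [0,0,0],
    [0,0,0]
  ],
  "jaw": [0.8,0.7,0.6,0.5,0.4,0.3,0.2,0.2,0.2,0.2,0.2,0.2],
  "grip_force": 28
}}

```text
t: 5.65
position: [0.4592, 0.217, 0.0185]
ee_rot: [1.088, 1.278, -1.067]
contact_force: [6.0, 1.1, 11.1]
width: 0.351
```

>>> {"op": "step_arm", "data": {
  "offset": [
    [-0.03,0,0],
    [-0.05,0,0],
    [-0.08,0,0],
    [-0.1,0,0],
    [-0.15,0,0],
    [-0.15,0,0],
    [-0.1,0,0],
    [0,0,0],
    [0,0,0]
  ],
  "twist": [
    [0,0,0],
    [0,0,0],
    [0,0,0],
    [0,0,0],
    [0,0,0],
    [0,0,0],
    [0,0,0],
    [0,0,0],
    [0,0,0]
  ],
  "jaw": [0.2,0.2,0.2,0.2,0.2,0.2,0.2,0.2,0.2]
}}

```text
t: 6.78
position: [0.4525, 0.2151, 0.1116]
ee_rot: [1.077, 1.288, -1.08]
contact_force: [0.0, 0.5, -1.3]
width: 0.347
```

```bash
python3 - <<'E'
from h import *
np.set_printoptions(precision=4,suppress=True)
s=read_state();print(s['t'],s['position'],s['width'],s['contact_force']);print(R.from_rotvec(s['ee_rot']).as_matrix())
im=capture("wrist");v=im[:,:,::-1].copy();cv2.imwrite("pics/w2raw.png",v)
t=capture("scene")[:,:,::-1];cv2.imwrite("pics/s2raw.png",t)
b=cv2.resize(t[130:290,310:470],(480,480),interpolation=2)
cv2.imwrite("pics/w2.png",np.hstack([v[:, 240:560],b]))
E
```

```text
6.775 [0.4525 0.2151 0.1116] 0.346705337267388 [ 0.0369  0.5039 -1.3175]
[[-0.0016  0.9846  0.1751]
 [-0.0007  0.1751 -0.9846]
 [-1.     -0.0017  0.0004]]
```

View pics/w2.png

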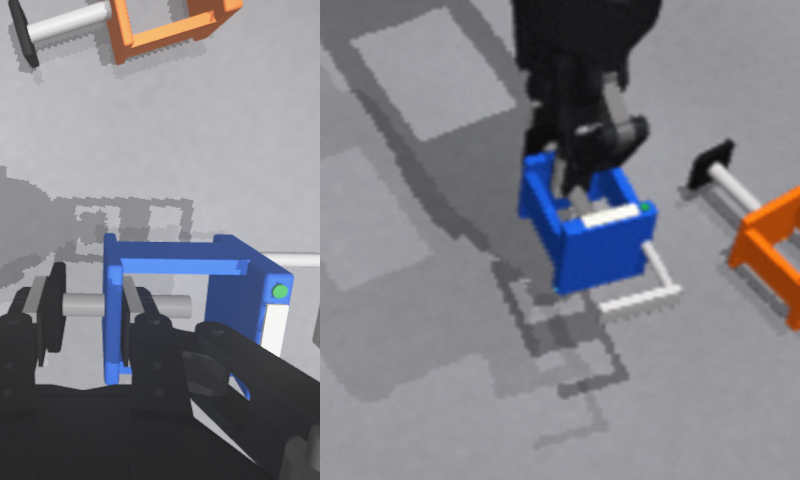

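The wrist and scene crops show the logger held off the bench with the cap fully pressed and the hook bar well out ahead of the nose. Next I'll check its level in the grip.

```bash
python3 - <<'E'
from h import *
s=read_state();C=cam("wrist",s);S=cam("scene")
Rt=R.from_rotvec(s['ee_rot']).as_matrix();yaw=np.arctan2(Rt[1,1],Rt[0,1]);print(yaw)
u=np.array([np.cos(yaw),np.sin(yaw),0]);w=np.array([-u[1],u[0],0])
v=cv2.imread("pics/w2raw.png");t=cv2.imread("pics/s2raw.png")
t=cv2.resize(t[130:290,310:470],(480,480),interpolation=2)
P=[(x,y,z) for x,z in((-.006,.048),(0,.048),(.048,.054),(.058,.054),(.058,0)) for y in(-.026,.026)]+[(.091,-.02,.035),(.091,.025,.035)]
for pitch,col in((0,(0,0,255)),(.1,(0,255,255))):  # + = nose down, about the grip
  for p in P:
    dx,dz=p[0]+.015,p[2]-.028
    c,n=np.cos(pitch),np.sin(pitch); dx,dz=c*dx+n*dz,-n*dx+c*dz
    q=s['position']+u*dx+w*p[1]+np.array([0,0,dz-.0185+.028])
    a=proj(C,q);b=(proj(S,q)-(310,130))*3
    cv2.circle(v,tuple(a.astype(int)),3,col,1);cv2.circle(t,tuple(b.astype(int)),3,col,1)
cv2.imwrite("pics/w3.png",np.hstack([v[:,240:560],t]))
E
```

```text
0.1759316093655028
```

View pics/w3.png

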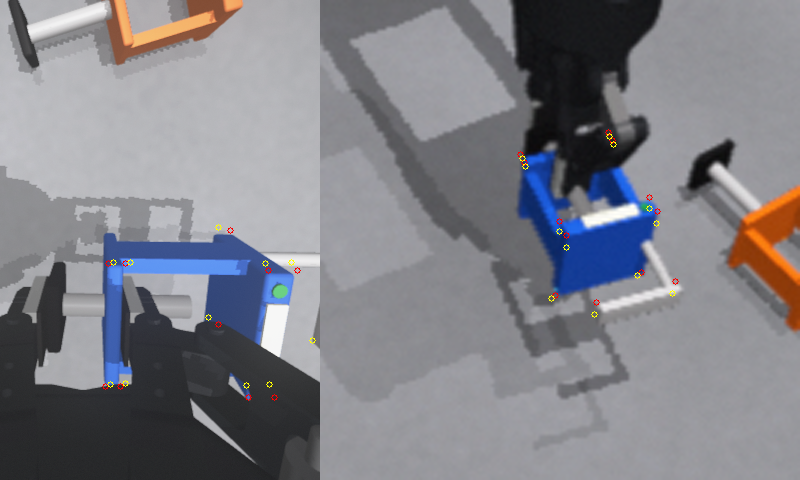

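The level projection (red) fits within about 4 px, so nose droop is under about 0.03 rad and the plate face is about 2 mm further back than nominal. I'll carry it to the post at this height.

>>> {"op": "step_arm", "data": {
  "offset": [
    [0,0,0.15],
    [0,0,0.2],
    [0,0.0135,0.25],
    [0,0.0135,0.25],
    [0,0.0135,0.25],
    [0,0.0135,0.25],
    [0,0.0135,0.25],
    [0,0.0135,0.25],
    [0,0.0135,0.25],
    [0,0.0135,0.25],
    [0,0.0135,0.25],
    [0,0.0135,0.25],
    [0,0,0.146],
    [0,0,0.05],
    [0,0,0],
    [0,0,0],
    [0,0,0]
  ],
  "twist": [
    [0,0,0],
    [0,0,0],
    [0,0,0],
    [0,0,0],
    [0,0,0],
    [0,0,0],
    [0,0,0],
    [0,0,0],
    [0,0,0],
    [0,0,0],
    [0,0,0],
    [0,0,0],
    [0,0,0],
    [0,0,0],
    [0,0,0],
    [0,0,0],
    [0,0,0]
  ],
  "jaw": [0.2,0.2,0.2,0.2,0.2,0.2,0.2,0.2,0.2,0.2,0.2,0.2,0.2,0.2,0.2,0.2,0.2]
}}

```text
t: 9.0
position: [0.553, -0.2299, 0.1127]
ee_rot: [1.078, 1.288, -1.077]
contact_force: [-0.3, 0.0, -0.6]
width: 0.348
```

```bash
python3 - <<'E'
from h import *
np.set_printoptions(precision=4,suppress=True)
s=read_state();print(s['t'],s['position'],s['width'],s['contact_force'])
Rt=R.from_rotvec(s['ee_rot']).as_matrix();u=np.array([Rt[0,1],Rt[1,1],0]);
c=s['position']+.0885*u;print("catch",c, np.arctan2(u[1],u[0]))
a=capture("wrist")[:,:,::-1].copy();t=capture("top")[:,:,::-1].copy();cv2.imwrite("pics/w4raw.png",a);cv2.imwrite("pics/t4raw.png",t)
for im,C in((a,cam("wrist",s)),(t,cam("top"))):
  for z,col in((.058,(0,0,255)),(.0065,(0,255,255))):
    q=proj(C,(.6395,-.2157,z));print(q);cv2.circle(im,tuple(q.astype(int)),3,col,1)
b=cv2.resize(t[110:230,400:520],(480,480),interpolation=2)
cv2.imwrite("pics/w4.png",np.hstack([a[:,300:620],b]))
E
```

```text
9.0 [ 0.553  -0.2299  0.1127] 0.3475278948560152 [-0.263   0.0208 -0.5956]
catch [ 0.6402 -0.2143  0.1127] 0.17723913077103848
[463.4779 258.2892]
[436.2802 236.3619]
[491.6036 157.3594]
[482.4743 166.4526]
```

View pics/w4.png

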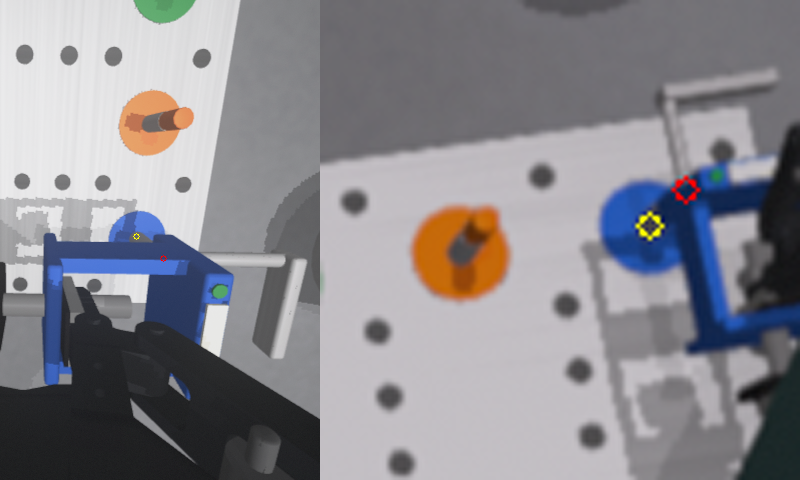

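Both views agree with the predicted disc centre, about (137,238) in the wrist half and (648,228) in the top half, within 2 px. The catch point is within about 1.5 mm of the post, so I'll lower it.

>>> {"op": "step_arm", "data": {
  "offset": [
    [0.06,0,0],
    [0.1,0,0],
    [0.1,0,0],
    [0.1,0,0],
    [0.07,0,0],
    [0.05,0,0],
    [0.04,0,0],
    [0.02,0,0],
    [0,0,0],
    [0,0,0]
  ],
  "twist": [
    [0,0,0],
    [0,0,0],
    [0,0,0],
    [0,0,0],
    [0,0,0],
    [0,0,0],
    [0,0,0],
    [0,0,0],
    [0,0,0],
    [0,0,0]
  ],
  "jaw": [0.2,0.2,0.2,0.2,0.2,0.2,0.2,0.2,0.2,0.2]
}}

```text
t: 10.35
position: [0.5534, -0.2311, 0.032]
ee_rot: [1.079, 1.286, -1.078]
contact_force: [-0.4, 0.7, -1.0]
width: 0.343
```

```bash
python3 - <<'E'
from h import *
s=read_state();print(s['t'],s['position'],s['contact_force'])
a=capture("wrist")[:,:,::-1];t=capture("scene")[:,:,::-1]
b=cv2.resize(t[260:380,80:200],(480,480),interpolation=2)
cv2.imwrite("pics/w5.png",np.hstack([a[:,300:620],b]))
E
```

```text
10.35 [ 0.55336373 -0.23112961  0.03204436] [-0.42094615  0.73099794 -1.00897977]
```

View pics/w5.png

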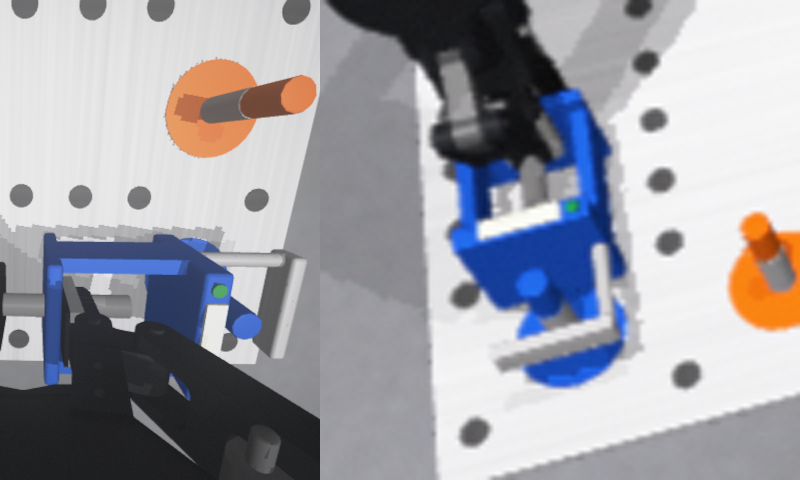

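The wrist half shows the post top at (245,325) between the nose and the hook bar, and the scene half shows the same. I'll lower it until it touches.

>>> {"op": "step_arm", "data": {
  "offset": [
    [0.02,0,0],
    [0.015,0,0],
    [0,0,0],
    [0,0,0]
  ],
  "twist": [
    [0,0,0],
    [0,0,0],
    [0,0,0],
    [0,0,0]
  ],
  "jaw": [0.2,0.2,0.2,0.2]
}}

```text
t: 10.95
position: [0.553, -0.231, 0.0262]
ee_rot: [1.079, 1.287, -1.079]
contact_force: [0.6, -0.2, -1.8]
width: 0.345
```

>>> {"op": "step_arm", "data": {
  "offset": [
    [0.012,0,0],
    [0,0,0],
    [0,0,0]
  ],
  "twist": [
    [0,0,0],
    [0,0,0],
    [0,0,0]
  ],
  "jaw": [0.2,0.2,0.2]
}}

```text
t: 11.32
position: [0.5533, -0.2311, 0.0248]
ee_rot: [1.079, 1.286, -1.078]
contact_force: [0.0, 0.2, 1.0]
width: 0.348
```

>>> {"op": "step_arm", "data": {
  "offset": [
    [0.008,0,0],
    [0,0,0],
    [0.003,0,0],
    [0.003,0,0],
    [0.003,0,0],
    [0.003,0,0],
    [0.003,0,0],
    [0.003,0,0],
    [0.003,0,0],
    [0.003,0,0],
    [0.003,0,0],
    [0,0,0]
  ],
  "twist": [
    [0,0,0],
    [0,0,0],
    [0,0,0],
    [0,0,0],
    [0,0,0],
    [0,0,0],
    [0,0,0],
    [0,0,0],
    [0,0,0],
    [0,0,0],
    [0,0,0],
    [0,0,0]
  ],
  "jaw": [0.2,0.34,0.38,0.41,0.44,0.47,0.5,0.53,0.56,0.59,0.62,0.66]
}}

```text
t: 12.82
position: [0.5533, -0.2305, 0.0185]
ee_rot: [1.079, 1.288, -1.078]
contact_force: [-0.2, 0.0, -0.2]
width: 0.659
```

>>> {"op": "step_arm", "data": {
  "offset": [
    [0,0,0],
    [0,0,0],
    [0,0,0],
    [0,0,0]
  ],
  "twist": [
    [0,0,0],
    [0,0,0],
    [0,0,0],
    [0,0,0]
  ],
  "jaw": [0.75,0.85,0.9,0.9]
}}

```text
t: 13.32
position: [0.5531, -0.2309, 0.0192]
ee_rot: [1.079, 1.287, -1.078]
contact_force: [-0.3, 0.7, 0.5]
width: 0.9
```

```bash
python3 - <<'E'
from h import *
s=read_state();print(s['t'],s['position'],s['contact_force'],s['width'])
a=capture("wrist")[:,:,::-1];t=capture("scene")[:,:,::-1]
b=cv2.resize(t[260:380,80:200],(480,480),interpolation=2)
cv2.imwrite("pics/w6.png",np.hstack([a[:,220:540],b]))
E
```

```text
13.325 [ 0.55309161 -0.23093597  0.01922089] [-0.30252006  0.65197496  0.51757918] 0.8995067641744416
```

View pics/w6.png

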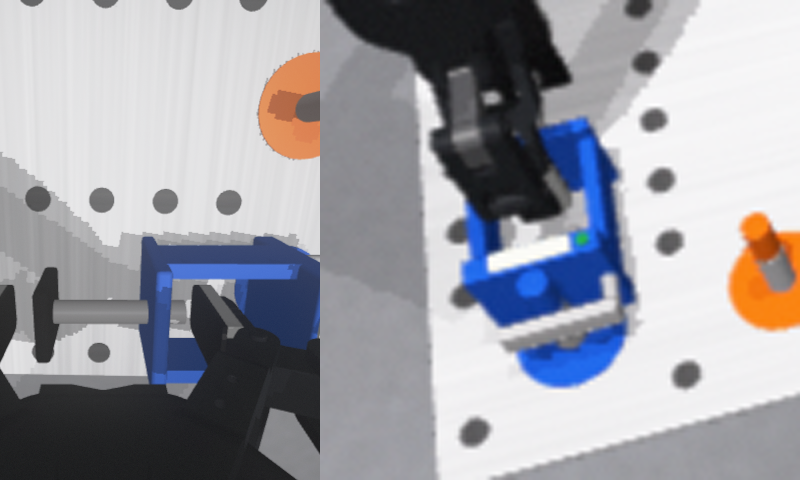

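The hook now clamps the post (scene half, bar at (560,325) against the post), and both fingers are clear of the cap and plate. I'll retract straight up.

>>> {"op": "step_arm", "data": {
  "offset": [
    [-0.04,0,0],
    [-0.08,0,0],
    [-0.12,0,0],
    [-0.15,0,0],
    [-0.2,0,0],
    [-0.2,0,0],
    [-0.2,0,0],
    [0,0,0],
    [0,0,0],
    [0,0,0]
  ],
  "twist": [
    [0,0,0],
    [0,0,0],
    [0,0,0],
    [0,0,0],
    [0,0,0],
    [0,0,0],
    [0,0,0],
    [0,0,0],
    [0,0,0],
    [0,0,0]
  ],
  "jaw": [0.9,0.9,0.9,0.9,0.9,0.9,0.9,0.9,0.9,0.9]
}}

```text
t: 14.68
position: [0.5522, -0.2305, 0.166]
ee_rot: [1.079, 1.29, -1.08]
contact_force: [-0.3, -0.5, 0.7]
width: 0.902
```

```bash
python3 - <<'E'
from h import *
s=read_state();print(s['t'],s['position'],s['contact_force'])
a=capture("wrist")[:,:,::-1].copy();t=capture("scene")[:,:,::-1].copy();C=cam("wrist",s);S=cam("scene")
yaw=.177;u=np.array([np.cos(yaw),np.sin(yaw),0]);w=np.array([-u[1],u[0],0])
o=np.array([.6395,-.2157,.006])-.064*u
t=cv2.resize(t[260:380,80:200],(480,480),interpolation=2)
for x,z in((-.006,.048),(.058,.054),(.058,0)):
  for y in(-.026,.026):
    q=o+u*x+w*y+np.array([0,0,z])
    cv2.circle(a,tuple(proj(C,q).astype(int)),3,(0,0,255),1);cv2.circle(t,tuple(((proj(S,q)-(80,260))*4).astype(int)),4,(0,0,255),1)
cv2.imwrite("pics/w7.png",np.hstack([a[:,200:520],t]))
E
```

```text
14.675 [ 0.55220525 -0.23052301  0.16598812] [-0.30154121 -0.53915363  0.67786742]
```

View pics/w7.png

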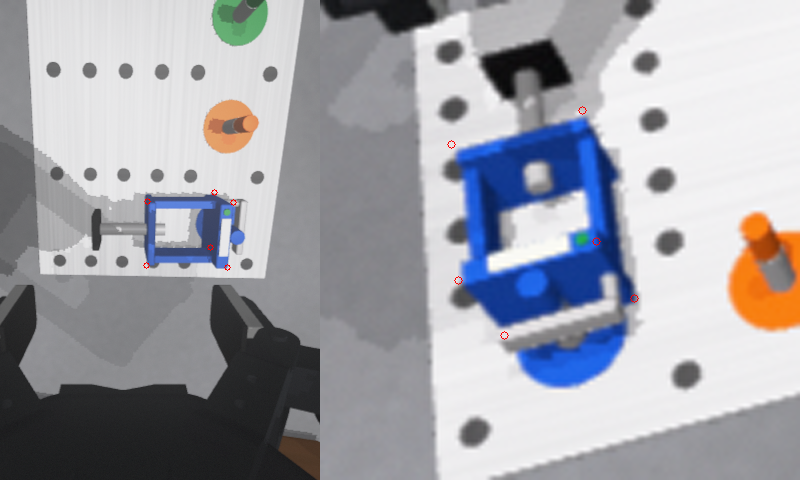

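The wrist and scene views show the logger standing level on the tray with the hook bar and nose closed on the post. Corner offsets are a near-uniform 2–3 px, and the gripper is well clear.

```bash
python3 -c "
from cell import *
print(job_done())"
```

```text
the job is handed in; nothing more can be done
None
```

The blue logger is clamped on the blue post and standing on the tray. I handed the job in at about 15 s of the 43 s limit, and no verdict is reported.

- **What I did:** I squeezed the plunger fully in (jaw opening about 30 mm) and carried the logger over to the post. I lowered it with the post between hook and nose until it touched the tray. Then I opened the jaws slowly, moving down slightly as they opened, and retracted straight up.
- **Last checks:** The final wrist and scene pictures show the hook bar and nose closed on the post. The logger looks level and the gripper is about 0.15 m above it, touching nothing.
- **Small disagreements:**
    - In the scene view the logger's corners sit a uniform 2–3 px (about 4 mm) from my prediction; the wrist view agrees within a few pixels. I put this down to calibration.
    - While closing the fingers I saw about 11 N of upward force, which vanished on lifting.
- **Not measured:** I judged the plunger reading and the clamp force only from the pictures.

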